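# Make up a set of three cells and dump it through the drop-bottom box

## Robot

A 7-joint arm with a two-finger parallel gripper is mounted at the origin on a cart in front of the work surface, level with it; the furniture and walls round the work are solid. World frame = base frame: x ahead of the robot, y to its left, z up, the work surface at z = 0. Lengths are in m, angles in degrees, forces in N, time in s.
With the tool pointing down it reaches from about 0.4 to 0.85 m from the base axis. Payload 10.4 kg.
Tool frame: the origin (TCP) lies at the very end of the fingers, on their centre line; the grasp point (between the pads) lies 19 mm behind it; y points along the fingers, z is the direction in which the jaws open and shut, and the axes are right-handed (so a half turn about y gives the same grasp; the last joint's range is limited). The gripper opens to 87 mm and grips with 3 to 60 N. Pads are 19 mm wide; open, the fingers measure 117 mm over their backs; the gripper's body (75 mm by 190 mm) begins 51 mm behind the grasp point.
Start: joints at [64.824, 19.034, -3.707, 83.658, 1.238, 77.344, -5.071], TCP at [0.253, -0.572, 0.223] pointing down, gripper open.
Joint ranges: [-148.97, 148.97], [-28.65, 121.19], [-84.17, 76.75], [9.2, 138.47], [-72.65, 252.65], [3.7, 117.97], [-149.18, 149.18]. Speed limits (degrees/s): [127.2, 127.2, 159.86, 159.86, 180, 180, 180].

## Interface

Orientations are given as [roll, pitch, yaw] about the fixed x, y, z axes, in that order (R = Rz(yaw) Ry(pitch) Rx(roll)).
In Python, from station import manip, read_camera, job gives the robot as it stands.
- The arm moves only by the tool drive_tool, never from a script. Its argument "motion" is one flat list of numbers, 7 for each row, row after row: the turn, a rotation vector about the world's x, y, z in units of 5 degrees (1.0 is 5 degrees), then the shift along the world's x, y, z in units of 25 mm (1.0 is 25 mm), then the finger opening in mm, from 0 to 87. A call has 1 to 10 rows; each row is the pose to reach, as a shift and turn from the pose measured when the call began; what a row does not reach only later rows make up. A row lasts 1/12 s, in which the tool goes at most 41.7 mm and 7.16 degrees, less where a joint would pass 70% of its speed; a pose out of reach is approached as far as the arm can. A call with a gripper value outside its range is refused whole. The fingers move at their own pace and stop on an object; "newtons" is the grip in N (left out, the last holds). Time passes only in rows, so rows that repeat a pose let the fingers close. It gives the time, the measured TCP pose, the force and the opening at its end, in the units of the state.
- manip.state(): the state, without advancing time (a new reading comes with each control period).
- read_camera(name): name is "side" or "top"; returns a dict with "color" (384x512x3 uint8, blue, green, red), "intrinsics" (3x3 intrinsics, pixels), "k1" (the pictures are not rectified: a ray, as slopes to the right and down, at radius r is drawn at 1 + k1 r^2 times it, then the intrinsics apply), "R" (3x3) and "t" (3): a world point X has camera coordinates R X + t. Camera axes: x right, y down, z forward; pixel columns grow to the right and rows downward; lengths in m; the calibration is good to about 2 mm. A picture is of the moment at which its call begins. There is no depth.
- job.job_done(): hands the job in, once; it reports no verdict.
The state is a dict: "clock": time; "joints": joint angles; "qd": joint speeds; "joint_efforts": joint torques, N m; "tcp_pos": TCP position; "tcp_rot": TCP orientation; "wrist_force": force on the tool from outside, world axes, zero at the start; "moment": the same for the moment, N m; "opening": opening from 0.0 (shut) to 1.0 (fully open).
Only numpy, scipy, OpenCV 4.12 (cv2) and the standard library are available. Lean on these libraries where they do the work, as an engineer would, in place of code of your own. Each camera call takes 0.05 s, during which the arm holds its last target.

## Task

One cell already lies in the blue drop-bottom box: add two more from the gravity feeder, taking the end cell each time and letting the next one roll down to the stop, so that three lie in the box. Then draw the red latch knob so that the floor swings open and all three fall into the catch tray below. Leave the other cells on the feeder and do not shift the things standing around.

Things in the scene. Friction and masses are not known exactly. Their poses are not given: they have to be found in the camera images.
- drop_box: Fixed open-topped blue box on a stand. Origin: centre of its footprint, on the table; front faces -x, y along its long side. Inside 72 mm (x) by 114 mm (y), walls 3 mm, rim 180 mm above the table; 7 mm corner posts at x +-43, y +-58 mm, up to 182 mm. Grey aprons close the front and back between box and tray
- box_floor (a point): centre of the upper face of the box's shut floor, 135 mm above the table (45 mm below the rim); fixed point, axes of drop_box. The floor is a hinged plate, held shut by the latch at the front
- tray_floor (a point): centre of the black catch tray's inner floor, under the box; axes of drop_box. Tray fixed to the stand, 92 x 124 mm outside, inside 86 x 118 mm, walls 50 mm high
- hood_edge (a point): middle of the lower front edge of the blue hood plate (90 mm wide, 3 mm thick, parallel to the track above the cells); 34 mm above the end cell's axis and 6 mm further out (-x), so the cell cannot be reached from straight above: lean the gripper back towards the feeder's -x by 30 to 45 degrees, fingers pointing down and uphill; axes of feeder
- drop_floor (a joint): hinged floor of the box: 0 = shut (level), about 1.5 rad = hanging straight down. Hinged on the back (+x) edge; it falls open by its own weight once the latch is drawn and is not meant to be closed again
- floor_edge (a point): middle of the free front edge of the hinged floor (4 mm aluminium plate); it drops about 70 mm as the floor opens
- latch (a joint): sliding latch: 0 = fully home under the floor (it may start up to 4 mm drawn, still holding), grows as it is drawn out of the box along the box's -x; stops at 0.035 m. The floor falls free from about 0.015. Sliding friction about 1.5 N, no spring: stays where left
- latch_knob (a point): centre of the red round latch knob, 21 mm across and 21 mm high, upright on a 12 mm stem on the latch bar in front of the box; 157.5 mm above the table (top 168 mm) and 80 mm in front of the box centre when home, with 30 mm free between knob and box. Axes of drop_box. Grip it from above and pull along the box's -x
- feeder: Fixed gravity feeder. Origin: on the table exactly below the axis of the end cell; +x uphill, y along the cells, z up. A track sloping 25 degrees down towards -x; cells lie across it in a touching row, 17 mm apart, the end one against a low red stop (22 mm wide in y, lower than the cell's axis). Hood top 150 mm high; base plate 98 x 64 mm. A tester up to 480 mm high stands to its left
- feeder_end (a point): middle of a cell at the stop, 75 mm above the table; axes of feeder. The track here is only 30 mm wide, so both cell ends stick out 10 mm; blue side walls (58 mm apart outside) start 15 mm up the slope. Grip the cell by its two end faces, finger centres 6 mm to the -x side of its axis to leave the next cell free, fingertips about 7 mm past the axis; take it out the way the fingers came
- cell_1_mid (a point): red AA-size cell, cylinder 50 mm long, 15 to 17 mm across, 16 to 32 g; this point is its middle, the y axis runs along the cell (it may be rolled to any angle about y). Starts at the stop of the feeder
- cell_2_mid (a point): red AA-size cell, cylinder 50 mm long, 15 to 17 mm across, 16 to 32 g; this point is its middle, the y axis runs along the cell (it may be rolled to any angle about y). Starts second on the feeder and rolls to the stop when cell_1 is gone
- cell_3_mid (a point): red AA-size cell, cylinder 50 mm long, 15 to 17 mm across, 16 to 32 g; this point is its middle, the y axis runs along the cell (it may be rolled to any angle about y). Starts third on the feeder
- cell_4_mid (a point): red AA-size cell, cylinder 50 mm long, 15 to 17 mm across, 16 to 32 g; this point is its middle, the y axis runs along the cell (it may be rolled to any angle about y). Starts fourth and last on the feeder
- cell_5_mid (a point): red AA-size cell, cylinder 50 mm long, 15 to 17 mm across, 16 to 32 g; this point is its middle, the y axis runs along the cell (it may be rolled to any angle about y). Starts lying on the floor inside the drop-bottom box, roughly along its y axis
- cell_1: body of cell_1; origin 7 mm off the middle, across the cell
- cell_2: body of cell_2, likewise
- cell_3: body of cell_3, likewise
- cell_4: body of cell_4, likewise
- cell_5: body of cell_5, likewise
- ipa_bottle: small squeeze bottle with blue spout, 43 mm across, 121 mm high, standing; origin centre of its foot. Leave alone
- loupe: black eye loupe standing, 34 mm across, 35 mm high; origin centre of its foot. Leave alone
- label_roll: green label roll standing, 68 mm across, 50 mm high; origin centre of its foot. Leave alone
- solder_spool: blue and white wire spool standing, 54 mm across, 44 mm high; origin centre of its foot. Leave alone

How it is judged (in metres and radians):
On the way, in this order (a step that is already met when the one before it is completed fails the run):
1. the first cell lies released in the box beside the one already there, floor shut, and the next cell has rolled to the feeder's stop (x of cell_1_mid in the frame of drop_box between -0.036 and 0.036 m and y of cell_1_mid in the frame of drop_box between -0.057 and 0.057 m and z of cell_1_mid in the frame of drop_box between 0.135 and 0.178 m and linear speed of each of cell_1, cell_5 below 0.05 m/s and contact force between the fingers and cell_1 below 0.05 N and x of cell_5_mid in the frame of drop_box between -0.036 and 0.036 m and y of cell_5_mid in the frame of drop_box between -0.057 and 0.057 m and z of cell_5_mid in the frame of drop_box between 0.135 and 0.178 m and contact force between the fingers and cell_5 below 0.05 N and distance between cell_2_mid and feeder_end below 0.007 m and linear speed of cell_2 below 0.03 m/s and value of joint drop_floor below 0.1 rad), for 0.2 s.
2. the second cell lies released in the box too, floor still shut, and the third cell has rolled to the stop (x of cell_2_mid in the frame of drop_box between -0.036 and 0.036 m and y of cell_2_mid in the frame of drop_box between -0.057 and 0.057 m and z of cell_2_mid in the frame of drop_box between 0.135 and 0.178 m and linear speed of each of cell_2, cell_1, cell_5 below 0.05 m/s and contact force between the fingers and cell_2 below 0.05 N and x of cell_1_mid in the frame of drop_box between -0.036 and 0.036 m and y of cell_1_mid in the frame of drop_box between -0.057 and 0.057 m and z of cell_1_mid in the frame of drop_box between 0.135 and 0.178 m and contact force between the fingers and cell_1 below 0.05 N and x of cell_5_mid in the frame of drop_box between -0.036 and 0.036 m and y of cell_5_mid in the frame of drop_box between -0.057 and 0.057 m and z of cell_5_mid in the frame of drop_box between 0.135 and 0.178 m and contact force between the fingers and cell_5 below 0.05 N and distance between cell_3_mid and feeder_end below 0.007 m and linear speed of cell_3 below 0.03 m/s and value of joint drop_floor below 0.1 rad), for 0.2 s.
3. the latch is drawn and the floor hangs open (value of joint latch above 0.013 m and value of joint drop_floor above 1.1 rad), for 0.2 s.
At the end, for the whole second after the job is handed in: cells 1, 2 and 5 lie at rest in the catch tray (middles inside its walls and lower than 48 mm), the latch is drawn by more than 13 mm and the floor hangs open by more than 1.1 rad; cell 3 lies at the feeder's stop (within 7 mm) and cell 4 behind it (within 30 mm of the stop) (all of step 3 and x of cell_1_mid in the frame of drop_box between -0.044 and 0.044 m and y of cell_1_mid in the frame of drop_box between -0.06 and 0.06 m and z of each of cell_1_mid, cell_2_mid, cell_5_mid in the frame of drop_box below 0.048 m and linear speed of each of cell_1, cell_2, cell_5, cell_3 below 0.03 m/s and x of cell_2_mid in the frame of drop_box between -0.044 and 0.044 m and y of cell_2_mid in the frame of drop_box between -0.06 and 0.06 m and x of cell_5_mid in the frame of drop_box between -0.044 and 0.044 m and y of cell_5_mid in the frame of drop_box between -0.06 and 0.06 m and distance between cell_3_mid and feeder_end below 0.007 m and distance between cell_4_mid and feeder_end below 0.03 m); the robot touches nothing.
It fails at once if the ipa bottle is shifted by more than 20 mm or knocked over (distance of ipa_bottle from where it was at the start of the episode above 0.02 m or angle between ipa_bottle's own z axis and vertical above 0.5 rad).
It fails at once if the loupe is shifted by more than 20 mm or knocked over (distance of loupe from where it was at the start of the episode above 0.02 m or angle between loupe's own z axis and vertical above 0.5 rad).
It fails at once if the label roll is shifted by more than 20 mm or knocked over (distance of label_roll from where it was at the start of the episode above 0.02 m or angle between label_roll's own z axis and vertical above 0.5 rad).
It fails at once if the solder spool is shifted by more than 20 mm or knocked over (distance of solder_spool from where it was at the start of the episode above 0.02 m or angle between solder_spool's own z axis and vertical above 0.5 rad).
It also fails if it takes over 61 s, if anything falls off the work surface, if the arm or the gripper's body presses on something with over 40 N, if the wrist force passes 120 N, or if a joint passes its speed limit or range.

## Working session

There is one attempt and no reset: what is moved stays moved. The work goes in short steps, Python scripts to look and compute and a tool call to move; the robot and the scene stay as the last step left them, time stands still between calls to the robot, and variables do not carry over. Pictures are saved under pics/ and viewed, and the job is handed in when it is done.

Besides the shell and the picture viewer there is one more tool, called after "Request:" as name(argument=value, ...) on one line, values as JSON. drive_tool: Moves the arm, as the interface text tells. Its arguments: {"type":"object","properties":{"motion":{"type":"array","items":{"type":"number"}},"newtons":{"type":"number"}},"required":["motion"]}

```bash
ls; mkdir -p pics
python3 - <<'E'
from station import manip, read_camera, job
import cv2
print(manip.state())
for n in ("side","top"):
    c=read_camera(n); cv2.imwrite(f"pics/{n}0.png",c["color"]); print(n,c["intrinsics"],c["k1"],c["R"],c["t"])
E
```

```text
pics
{'clock': 0.0, 'joints': array([64.82340046, 19.07237604, -3.70580033, 83.70653491,  1.237012  ,
       77.34537373, -5.06873218]), 'qd': array([ 0.11915836,  0.03808088,  0.04320876, -0.01539902,  0.05176412,
        0.08095937,  0.00569464]), 'joint_efforts': array([-3.08332319e-04, -6.23259830e+01,  2.44043703e-02, -3.89907646e+01,
       -6.12994074e-02,  3.97687883e-02,  1.34926063e-04]), 'tcp_pos': array([ 0.2528514 , -0.57112551,  0.22174511]), 'tcp_rot': array([-9.00843775e+01, -3.86618004e-03, -1.56116415e+02]), 'wrist_force': array([ 0.11848305, -0.64189044,  0.14715723]), 'moment': array([ 0.01192053, -0.01708495, -0.00886231]), 'opening': 1.0027552309409786}
side [[403.38772235   0.         257.85940484]
 [  0.         403.38772235 190.35506344]
 [  0.           0.           1.        ]] -0.05965910445121589 [[ 0.88717828 -0.46114696  0.01606795]
 [-0.26260339 -0.53323032 -0.80417964]
 [ 0.37941291  0.70923121 -0.59416911]] [-0.33292099  0.37053459  0.53746992]
top [[366.43162171   0.         260.60019128]
 [  0.         366.43162171 181.5888035 ]
 [  0.           0.           1.        ]] 0.014832374385736789 [[-0.02227392 -0.99974669  0.00322978]
 [-0.98131428  0.02124545 -0.19123523]
 [ 0.19111817 -0.00742898 -0.98153892]] [0.23781561 0.53014132 0.86442519]
```

View pics/side0.png

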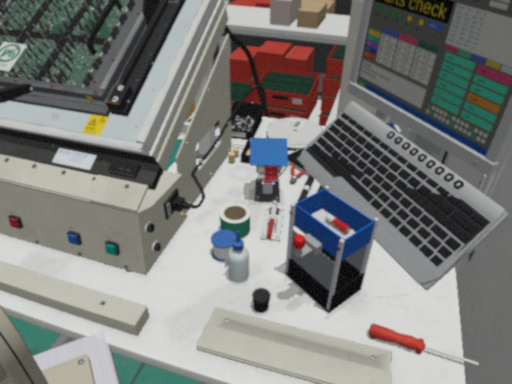

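View pics/top0.png

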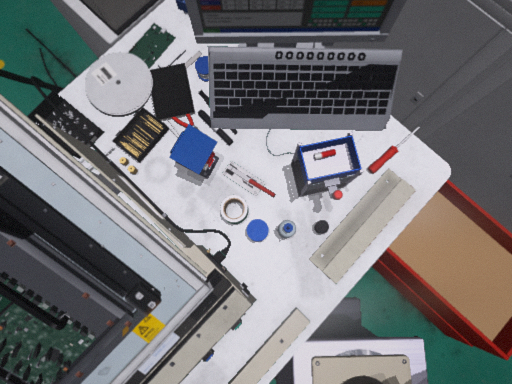

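```bash
cat > h.py <<'E'
import numpy as np, cv2
from station import manip, read_camera, job
def proj(c,X):
    p=np.atleast_2d(X)@c["R"].T+c["t"]; s=p[:,:2]/p[:,2:]; r2=(s**2).sum(1,keepdims=True)
    s=s*(1+c["k1"]*r2); K=c["intrinsics"]; return s*[K[0,0],K[1,1]]+[K[0,2],K[1,2]]
def ray(c,uv):
    K=c["intrinsics"]; k=np.array([c["k1"],0,0,0,0]); s=cv2.undistortPoints(np.array([[uv]],float),K,k)[0,0]
    d=c["R"].T@np.r_[s,1]; return -c["R"].T@c["t"], d/np.linalg.norm(d)
def onz(c,uv,z):
    o,d=ray(c,uv); return o+d*(z-o[2])/d[2]
def tri(ca,ua,cb,ub):
    o1,d1=ray(ca,ua);o2,d2=ray(cb,ub)
    A=np.stack([d1,-d2],1); s=np.linalg.lstsq(A,o2-o1,rcond=None)[0]
    a=o1+d1*s[0];b=o2+d2*s[1]; return (a+b)/2,np.linalg.norm(a-b)
def crop(c,name,x0,y0,x1,y1,f):
    im=c["color"][y0:y1,x0:x1]; im=cv2.resize(im,None,fx=f,fy=f,interpolation=cv2.INTER_CUBIC)
    cv2.imwrite(f"pics/{name}.png",im)
E
python3 - <<'E'
from h import *
s=read_camera("side");t=read_camera("top")
crop(s,"s_f1",235,130,335,230,6);crop(s,"s_b1",270,180,380,310,4.5)
crop(t,"t_f1",150,110,250,200,6);crop(t,"t_b1",275,125,375,215,6)
E
```

```text
(no output)
```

View pics/s_f1.png

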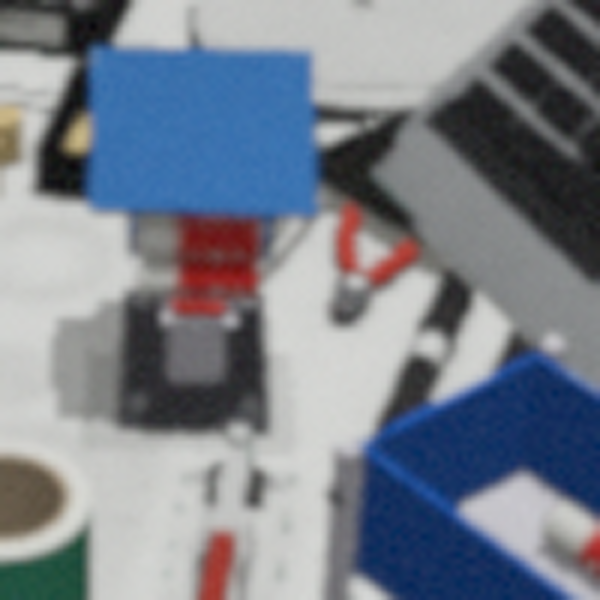

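View pics/s_b1.png

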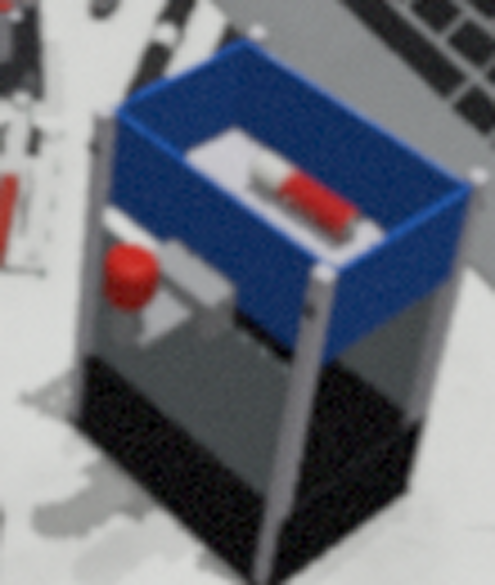

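View pics/t_f1.png

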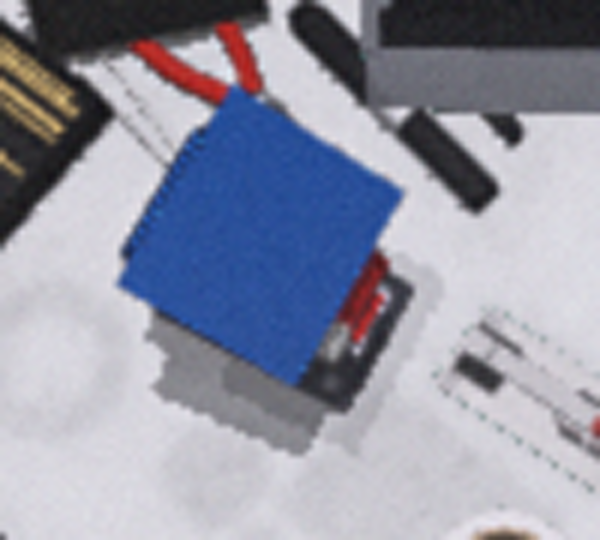

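View pics/t_b1.png

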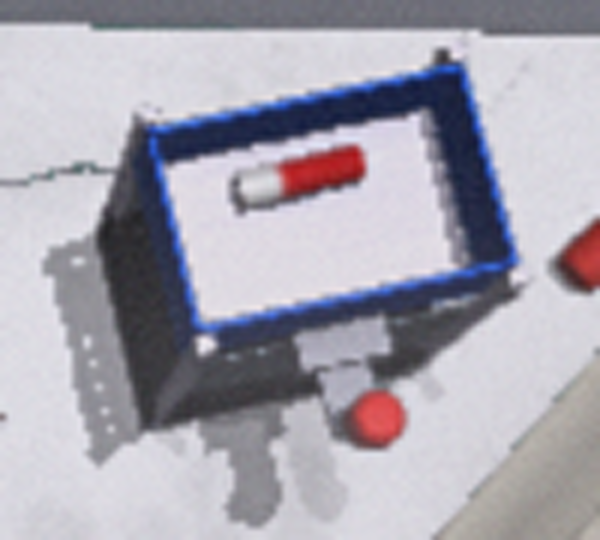

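Run:
```python
from h import *
s=read_camera("side");t=read_camera("top")
def blue(c,x0,y0,x1,y1):
    h=cv2.cvtColor(c["color"],cv2.COLOR_BGR2HSV); m=cv2.inRange(h,(100,130,40),(125,255,255)); z=np.zeros_like(m); z[y0:y1,x0:x1]=m[y0:y1,x0:x1]
    cs=max(cv2.findContours(z,cv2.RETR_EXTERNAL,cv2.CHAIN_APPROX_NONE)[0],key=cv2.contourArea); return cs
for c,b in ((s,(245,130,292,170)),(t,(165,120,220,178))):
    cs=blue(c,*b); ap=cv2.approxPolyDP(cs,3,True)[:,0]; print("hood",ap.tolist())
T=np.array([[235,88],[403,190],[297,385],[120,283]])/6+[150,110]-0.5+0.08
S=np.array([[88,48],[312,52],[318,213],[88,207]])/6+[235,130]-.42
print(T,S)
for i,j,n in ((1,2,"frontright"),(2,3,"frontleft"),(0,1,"backright"),(3,0,"backleft")):
    print(n,tri(t,T[i],s,S[j]))
P=[onz(t,T[1],.112),onz(t,T[2],.112)]; print("front edge",P,np.linalg.norm(P[0]-P[1]),(P[0]+P[1])/2)
P=[onz(t,T[0],.150),onz(t,T[3],.150)]; print("back edge",P,np.linalg.norm(P[0]-P[1]),(P[0]+P[1])/2)
P=[onz(s,S[2],.109),onz(s,S[3],.109)]; print("side front edge",P,np.linalg.norm(P[0]-P[1]),(P[0]+P[1])/2)
# box rim outer corners
B=np.array([[150,130],[462,68],[518,265],[200,330]])/6+[275,125]-.42
Q=np.array([onz(t,b,.18) for b in B]); print("rim",Q.round(4),[np.linalg.norm(Q[i]-Q[(i+1)%4]) for i in range(4)],Q.mean(0))
BS=np.array([[243,42],[470,188],[325,270],[120,110]])/4.5+[270,180]-.4
Q=np.array([onz(s,b,.18) for b in BS]); print("rim side",Q.round(4),[np.linalg.norm(Q[i]-Q[(i+1)%4]) for i in range(4)],Q.mean(0))
for c,n in((s,(290,225,312,255)),(t,(325,185,350,205))):
    x0,y0,x1,y1=n; h=cv2.cvtColor(c["color"],cv2.COLOR_BGR2HSV)[y0:y1,x0:x1]; m=cv2.inRange(h,(0,130,80),(8,255,255))|cv2.inRange(h,(172,130,80),(180,255,255))
    M=cv2.moments(m,True);print("knob px",M['m10']/M['m00']+x0,M['m01']/M['m00']+y0,M['m00'], onz(c,(M['m10']/M['m00']+x0,M['m01']/M['m00']+y0),.16))
```

```text
hood [[251, 137], [250, 163], [286, 164], [284, 139]]
hood [[188, 125], [170, 157], [199, 173], [216, 142]]
[[188.74666667 124.24666667]
 [216.74666667 141.24666667]
 [199.08       173.74666667]
 [169.58       156.74666667]] [[249.24666667 137.58      ]
 [286.58       138.24666667]
 [287.58       165.08      ]
 [249.24666667 164.08      ]]
frontright (array([0.62255477, 0.32863924, 0.11291391]), np.float64(0.0007920619662461696))
frontleft (array([0.54374145, 0.36969283, 0.11425498]), np.float64(0.0017494217546425983))
backright (array([0.65393307, 0.38921821, 0.14610251]), np.float64(0.0012237822021077935))
backleft (array([0.57617115, 0.43191825, 0.14565776]), np.float64(0.0046053776313099365))
front edge [array([0.62322201, 0.32859625, 0.112     ]), array([0.54507407, 0.36976937, 0.112     ])] 0.08833078148364054 [0.58414804 0.34918281 0.112     ]
back edge [array([0.65309945, 0.3882429 , 0.15      ]), array([0.57720882, 0.43010801, 0.15      ])] 0.08667223586561394 [0.61515413 0.40917545 0.15      ]
side front edge [array([0.62545261, 0.33378882, 0.109     ]), array([0.54650613, 0.37713634, 0.109     ])] 0.09006416985798207 [0.58597937 0.35546258 0.109     ]
rim [[0.5867 0.1404 0.18  ]
 [0.6077 0.0255 0.18  ]
 [0.5336 0.0106 0.18  ]
 [0.5123 0.1257 0.18  ]] [np.float64(0.11676760190060956), np.float64(0.07562056709739355), np.float64(0.11708603529609843), np.float64(0.07586151879970511)] [0.56004768 0.07556835 0.18      ]
rim side [[0.5836 0.141  0.18  ]
 [0.6072 0.0259 0.18  ]
 [0.5307 0.0145 0.18  ]
 [0.5136 0.125  0.18  ]] [np.float64(0.11745646253834395), np.float64(0.07728752153905151), np.float64(0.11179439123471252), np.float64(0.071782432903502)] [0.55879629 0.07659788 0.18      ]
knob px 298.28169014084506 241.04929577464787 142.0 [0.47910555 0.06022179 0.16      ]
knob px 337.61538461538464 194.15384615384616 52.0 [0.48244371 0.05975442 0.16      ]
```

```bash
cat >> h.py <<'E'
yf=np.radians(62); UF=np.array([np.cos(yf),np.sin(yf),0]); VF=np.array([-np.sin(yf),np.cos(yf),0]); FE=np.array([.5874,.3564,.075]); Z=np.array([0,0,1.])
yb=np.radians(10.7); UB=np.array([np.cos(yb),np.sin(yb),0]); VB=np.array([-np.sin(yb),np.cos(yb),0]); BO=np.array([.5598,.076,0])
def F(x,y,z): return FE*[1,1,0]+UF*x+VF*y+Z*z
def B(x,y,z): return BO+UB*x+VB*y+Z*z
def overlay(c,name,x0,y0,x1,y1,f,pts):
    im=cv2.resize(c["color"][y0:y1,x0:x1],None,fx=f,fy=f,interpolation=cv2.INTER_CUBIC)
    for p,col in pts:
        u=((proj(c,p)[0]-[x0,y0]+.5)*f).astype(int); cv2.circle(im,tuple(int(a) for a in u),3,col,-1)
    cv2.imwrite(f"pics/{name}.png",im)
E
python3 - <<'E'
from h import *
s=read_camera("side");t=read_camera("top")
G=(0,255,0);Y=(0,255,255);W=(255,0,255)
pts=[(F(0,0,.075),G),(F(0,25,.075),G),(F(0,-25,.075),G),(F(15.4e-3,25,.075+7.2e-3),Y)]
pts=[(F(0,a,.075),G) for a in(-.025,0,.025)]+[(F(.0154,a,.0822),Y) for a in(-.025,0,.025)]+[(F(-.006,a,.109),W) for a in(-.045,0,.045)]
bx=[(B(a*.039,b*.06,.18),G) for a in(-1,1) for b in(-1,1)]+[(B(-.08,0,.168),Y),(B(0,0,.135),W)]
overlay(s,"s_f2",235,130,335,230,6,pts);overlay(s,"s_b2",270,180,380,310,4.5,bx)
overlay(t,"t_f2",150,110,250,200,6,pts);overlay(t,"t_b2",275,125,375,215,6,bx)
for f in "s","t":
    a=[cv2.resize(cv2.imread(f"pics/{f}_{k}2.png"),(500,500)) for k in "fb"]; cv2.imwrite(f"pics/{f}_2.png",cv2.resize(np.hstack(a),(800,400)))
E
```

```text
(no output)
```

View pics/s_f2.png

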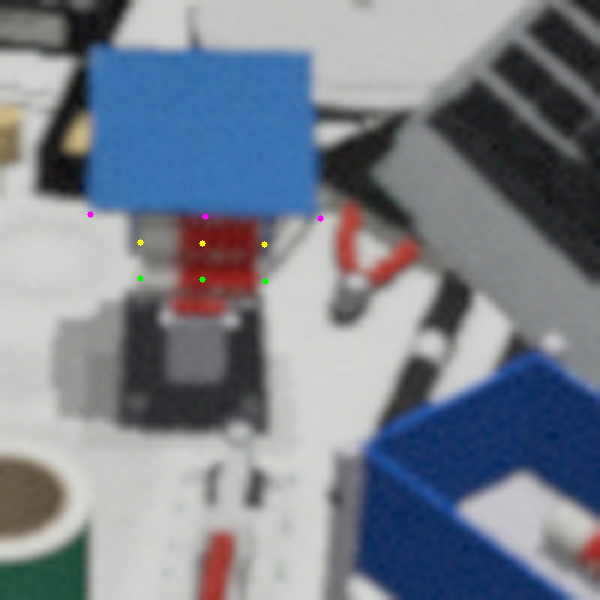

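View pics/t_f2.png

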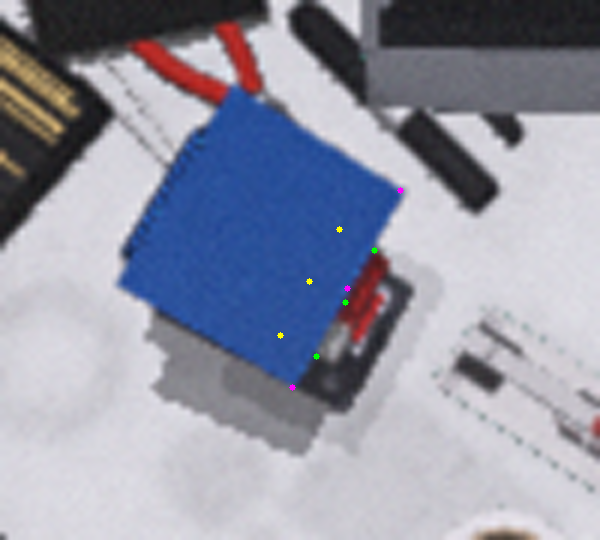

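View pics/t_b2.png

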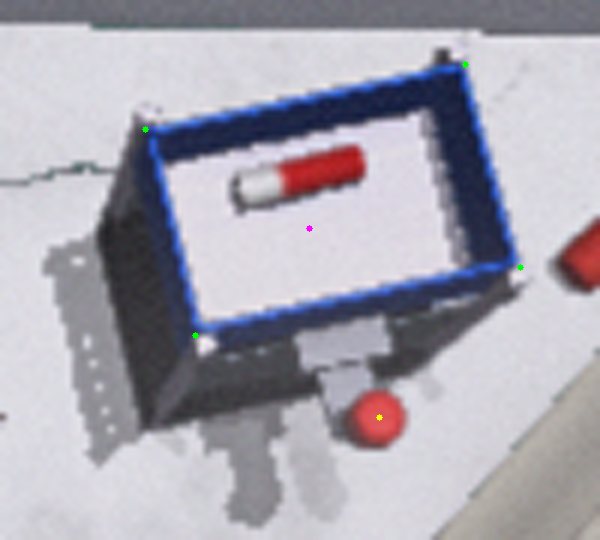

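```bash
cat >> h.py <<'E'
from scipy.spatial.transform import Rotation as Ro
def lean(th,u):  # fingers down and towards u by th deg; jaws z = u rotated -90deg
    th=np.radians(th); a=np.sin(th)*u-np.cos(th)*Z
    v=np.array([u[1],-u[0],0]); return np.stack([np.cross(a,v),a,v],1)
def need(p,R=None,st=None):
    st=st or manip.state(); Rc=Ro.from_euler("xyz",st["tcp_rot"],degrees=True)
    rv=np.zeros(3) if R is None else (Ro.from_matrix(R)*Rc.inv()).as_rotvec(degrees=True)
    print("turn5",(rv/5).round(3),"shift25",((np.array(p)-st["tcp_pos"])/.025).round(3),"rows>=",round(max(np.linalg.norm(rv)/7.16,np.linalg.norm(np.array(p)-st["tcp_pos"])/.0417),1))
def grasp(th,back=0.,du=0,dv=0,dz=0,past=.007,side=.006):
    R=lean(th,UF); a=R[:,1]; p=-(np.cos(np.radians(th))*UF+np.sin(np.radians(th))*Z)
    return FE+UF*du+VF*dv+Z*dz+a*(past-back)+p*side, R
E
python3 - <<'E'
from h import *
s=read_camera("side");t=read_camera("top")
tob=lambda P:np.array([(P-BO)@UB,(P-BO)@VB,P[2]])
for uv in ((238,190),(362,163)):
    print("c5",tob(onz(t,np.array(uv)/6+[275,125]-.42,.143)).round(4))
for uv in ((140,262),(235,110),(185,205)): print("tester foot",onz(s,uv,0).round(3))
print(grasp(38),grasp(38,.1)); need(*grasp(38,.12))
need([.45,0.1,.32],lean(0,UF))
E
```

```text
c5 [0.0184 0.0247 0.143 ]
c5 [ 0.0189 -0.0238  0.143 ]
tester foot [0.249 0.291 0.   ]
tester foot [0.735 0.869 0.   ]
tester foot [0.397 0.432 0.   ]
(array([0.58720356, 0.35603054, 0.06578996]), array([[-0.36994864,  0.28903555,  0.88294759],
       [-0.6957722 ,  0.54359682, -0.46947156],
       [-0.61566148, -0.78801075,  0.        ]])) (array([0.5583    , 0.30167086, 0.14459103]), array([[-0.36994864,  0.28903555,  0.88294759],
       [-0.6957722 ,  0.54359682, -0.46947156],
       [-0.61566148, -0.78801075,  0.        ]]))
turn5 [ 5.272 -5.664  7.338] shift25 [11.979 34.491 -2.487] rows>= 21.9
turn5 [0.    0.    7.623] shift25 [ 7.879 26.859  3.899] rows>= 16.9
```

Request:
drive_tool(motion=[0,0,0,0,0,1.5,87,0,0,0,0.5,1.5,3,87,0,0,7.6,7.9,26.9,4,87,0,0,7.6,7.9,26.9,4,87,0,0,7.6,7.9,26.9,4,87,0,0,7.6,7.9,26.9,4,87,0,0,7.6,7.9,26.9,4,87,0,0,7.6,7.9,26.9,4,87,0,0,7.6,7.9,26.9,4,87,0,0,7.6,7.9,26.9,4,87])

```text
clock: 1.33
tcp_pos: [0.356, -0.2212, 0.3058]
tcp_rot: [-90.0, -0.0, -118.1]
wrist_force: [-0.5, -0.2, -0.1]
opening: 1.002
```

Run:
```python
from h import *
need(*grasp(38,.13)); print(manip.state()["joints"])
```

```text
turn5 [ 6.718 -3.571  0.024] shift25 [ 7.747 20.264 -5.503] rows>= 13.4
[ 50.52829664  -8.49746995 -21.93388801 103.22348559  -3.13841871
  84.62989702   0.99533974]
```

Request:
drive_tool(motion=[6.7,-3.6,0,6,17,0.5,87,6.7,-3.6,0,6,17,0.5,87,6.7,-3.6,0,6,17,0.5,87,6.7,-3.6,0,6,17,0.5,87,6.7,-3.6,0,6,17,0.5,87,6.7,-3.6,0,6,17,0.5,87,6.7,-3.6,0,6,17,0.5,87,6.7,-3.6,0,6,17,0.5,87,6.7,-3.6,0,6,17,0.5,87,6.7,-3.6,0,6,17,0.5,87])

```text
clock: 2.17
tcp_pos: [0.4941, 0.1718, 0.3176]
tcp_rot: [-89.8, 38.0, -118.0]
wrist_force: [1.5, -0.3, -0.8]
opening: 1.002
```

Run:
```python
from h import *
need(*grasp(38,.09)); print(manip.state()["joints"])
s=read_camera("side");cv2.imwrite("pics/s3.png",s["color"])
```

```text
turn5 [0.016 0.031 0.036] shift25 [ 2.682  5.412 -7.236] rows>= 5.7
[ 38.16110341 -11.72827753 -36.13923856 111.99907677 -45.16528867
  65.38935532 -11.42332462]
```

View pics/s3.png

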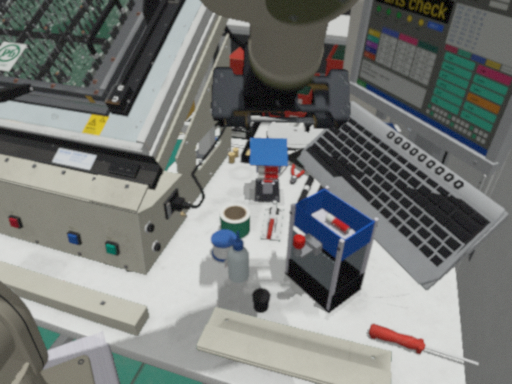

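Request:
drive_tool(motion=[0,0,0,2.7,5.4,-7.2,87,0,0,0,2.7,5.4,-7.2,87,0,0,0,2.7,5.4,-7.2,87,0,0,0,2.7,5.4,-7.2,87,0,0,0,2.7,5.4,-7.2,87,0,0,0,2.7,5.4,-7.2,87,0,0,0,2.7,5.4,-7.2,87,0,0,0,2.7,5.4,-7.2,87])

```text
clock: 2.88
tcp_pos: [0.5604, 0.3165, 0.1372]
tcp_rot: [-90.0, 38.1, -117.5]
wrist_force: [-0.2, 0.5, -0.1]
opening: 0.998
```

Run:
```python
from h import *
need(*grasp(38)); print(manip.state()["joints"])
s=read_camera("side");crop(s,"s4",215,100,335,220,5)
t=read_camera("top");crop(t,"t4",130,80,270,200,5)
```

```text
turn5 [-0.009  0.004 -0.094] shift25 [ 1.073  1.583 -2.857] rows>= 2.1
[ 22.56568447  15.46529007 -47.22905825 113.75393909 -27.7138531
  28.95375617 -26.91788023]
```

View pics/s4.png

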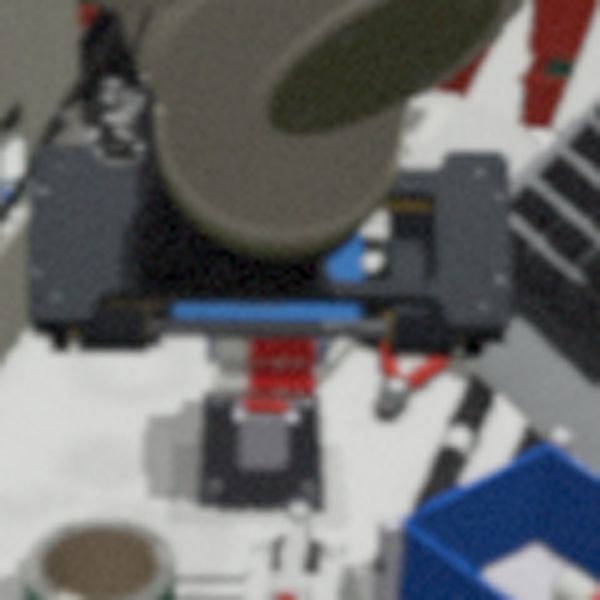

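View pics/t4.png

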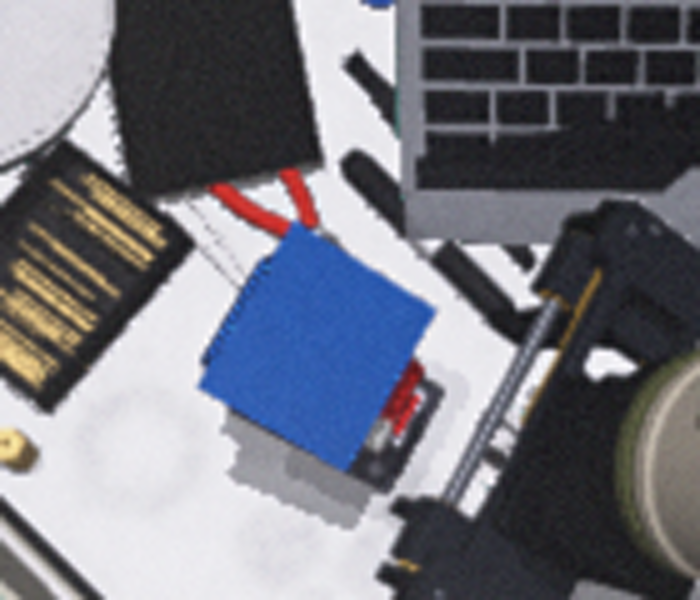

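Request:
drive_tool(motion=[0,0,-0.1,0.3,0.3,-0.7,87,0,0,-0.1,0.55,0.6,-1.44,87,0,0,-0.1,0.72,0.93,-1.92,87,0,0,-0.1,0.9,1.25,-2.4,87,0,0,-0.1,1.07,1.58,-2.86,87,0,0,-0.1,1.07,1.58,-2.86,87,0,0,-0.1,1.07,1.58,-2.86,87])

```text
clock: 3.57
tcp_pos: [0.5897, 0.3533, 0.0693]
tcp_rot: [-89.6, 38.1, -118.0]
wrist_force: [-0.1, -0.1, 0.8]
opening: 1.0
```

Run:
```python
from h import *
need(*grasp(38)); 
s=read_camera("side");crop(s,"s5",235,120,315,200,7)
t=read_camera("top");crop(t,"t5",170,110,250,190,7)
```

```text
turn5 [0.008 0.073 0.054] shift25 [-0.101  0.111 -0.139] rows>= 0.1
```

View pics/s5.png

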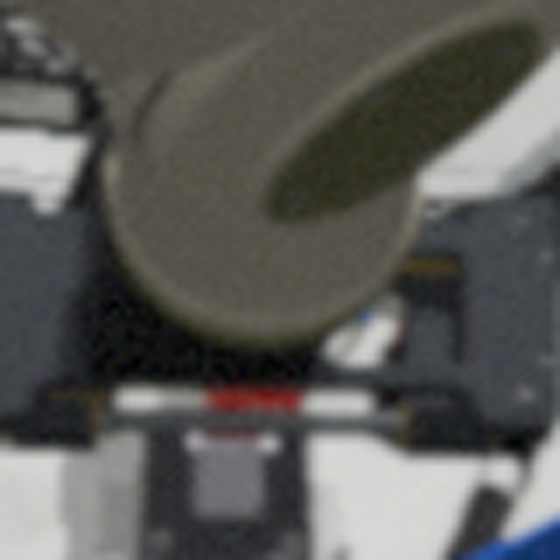

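View pics/t5.png

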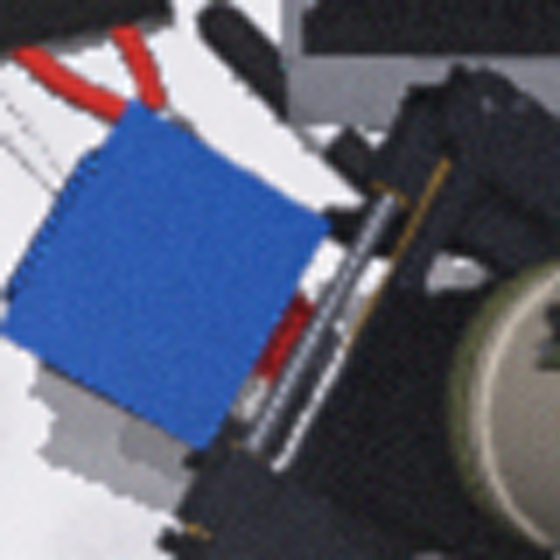

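Request:
drive_tool(motion=[0,0,0,-0.1,0.11,-0.14,87,0,0,0,-0.1,0.11,-0.14,87,0,0,0,-0.1,0.11,-0.14,60,0,0,0,-0.1,0.11,-0.14,60,0,0,0,-0.1,0.11,-0.14,60,0,0,0,-0.1,0.11,-0.14,60], newtons=10)

```text
clock: 4.17
tcp_pos: [0.5876, 0.3557, 0.0663]
tcp_rot: [-89.5, 38.2, -118.0]
wrist_force: [-0.6, -0.3, 0.3]
opening: 0.784
```

Run:
```python
from h import *
need(*grasp(38)); print(manip.state()["opening"]*87)
s=read_camera("side");crop(s,"s6",235,120,315,200,7)
```

```text
turn5 [0.008 0.083 0.061] shift25 [-0.016  0.013 -0.018] rows>= 0.1
68.17531944705783
```

View pics/s6.png

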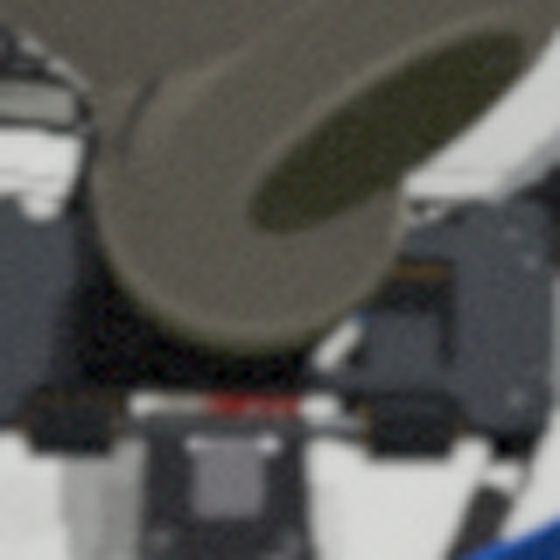

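Request:
drive_tool(motion=[0,0,0,-0.06,0.03,-0.02,60,0,0,0,-0.06,0.03,-0.02,45,0,0,0,-0.06,0.03,-0.02,45,0,0,0,-0.06,0.03,-0.02,45,0,0,0,-0.06,0.03,-0.02,45,0,0,0,-0.06,0.03,-0.02,45,0,0,0,-0.06,0.03,-0.02,45], newtons=10)

```text
clock: 4.8
tcp_pos: [0.5861, 0.3565, 0.0657]
tcp_rot: [-89.5, 38.2, -118.0]
wrist_force: [-0.3, 0.5, -0.2]
opening: 0.577
```

Run:
```python
from h import *
need(*grasp(38,.1)); print(manip.state()["opening"]*87)
s=read_camera("side");crop(s,"s7",235,120,315,200,7)
```

```text
turn5 [0.008 0.082 0.06 ] shift25 [-1.111 -2.193  3.155] rows>= 2.4
50.19202443780041
```

View pics/s7.png

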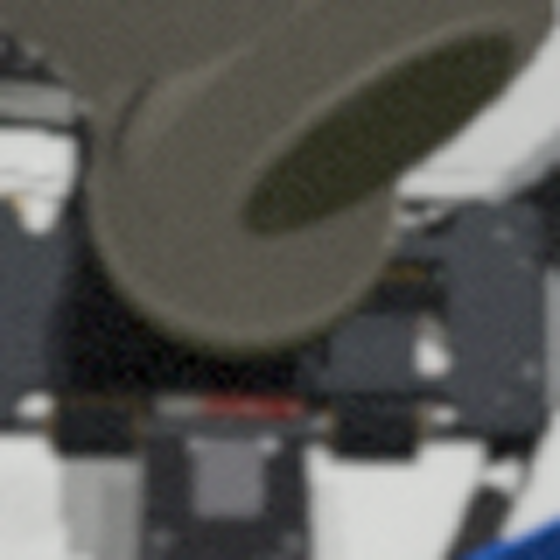

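Request:
drive_tool(motion=[0,0,0,0,0,0,40,0,0,0,0,0,0,40,0,0,0,-0.06,-0.11,0.15,40,0,0,0,-0.2,-0.39,0.57,40,0,0,0,-0.4,-0.8,1.13,40,0,0,0,-0.68,-1.3,1.9,40,0,0,0,-1.05,-2,2.9,40,0,0,0,-1.4,-2.7,3.9,40,0,0,0,-1.4,-2.7,3.9,40], newtons=14)

```text
clock: 5.6
tcp_pos: [0.5528, 0.286, 0.1672]
tcp_rot: [-89.1, 38.2, -118.0]
wrist_force: [0.8, -0.1, 0.6]
opening: 0.575
```

Run:
```python
from h import *
print(manip.state()["opening"]*87)
s=read_camera("side");crop(s,"s8",215,100,335,220,5);t=read_camera("top");crop(t,"t8",170,110,270,210,6)
R=lean(0,UB)
need(B(-.022,0,.27),R); need(B(-.022,0,.165),R)
```

```text
50.02379153023952
turn5 [-4.562  6.428 -9.82 ] shift25 [-0.549 -8.63   4.238] rows>= 8.8
turn5 [-4.562  6.428 -9.82 ] shift25 [-0.549 -8.63   0.038] rows>= 8.8
```

View pics/s8.png

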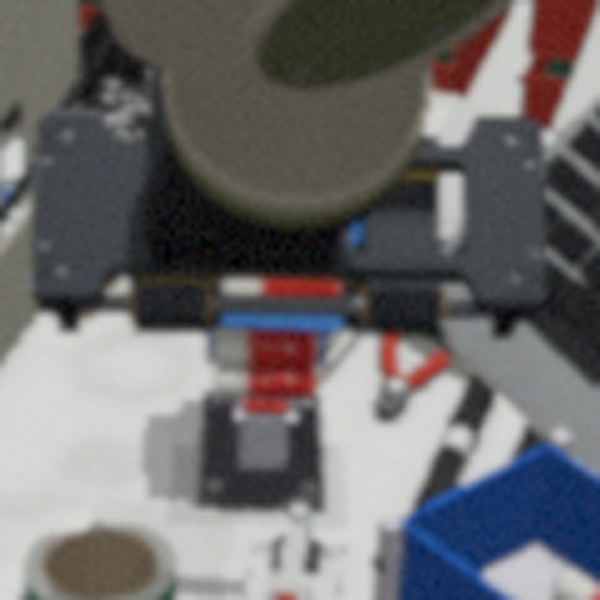

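View pics/t8.png

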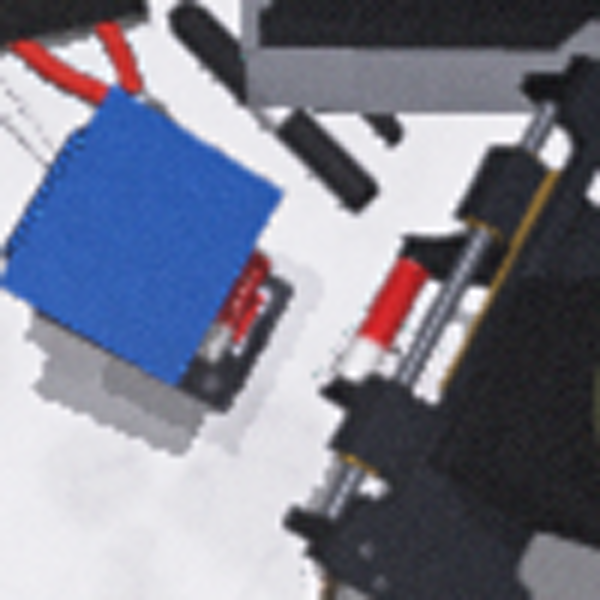

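Request:
drive_tool(motion=[-0.5,0.7,-1,-0.1,-0.6,1.5,40,-1,1.4,-2.2,-0.2,-2,3,40,-1.6,2.2,-3.4,-0.3,-3.5,4.2,40,-2.1,3,-4.5,-0.4,-5,4.2,40,-2.6,3.7,-5.7,-0.5,-6.5,4.2,40,-3.1,4.4,-6.8,-0.5,-7.5,4.2,40,-3.6,5.1,-7.9,-0.5,-8.3,4.2,40,-4.1,5.8,-9,-0.55,-8.6,4.2,40,-4.6,6.4,-9.8,-0.55,-8.6,4.2,40,-4.6,6.4,-9.8,-0.55,-8.6,4.2,40])

```text
clock: 6.53
tcp_pos: [0.5387, 0.0746, 0.2669]
tcp_rot: [-89.8, -0.3, -169.3]
wrist_force: [-0.7, 1.2, -1.3]
opening: 0.576
```

Run:
```python
from h import *
print(manip.state()["opening"]*87,manip.state()["joints"])
t=read_camera("top");crop(t,"t9",240,90,400,230,4.5)
s=read_camera("side");crop(s,"s9",240,100,400,310,2.8)
R=lean(0,UB)
need(B(-.022,0,.27),R); need(B(-.022,0,.165),R)
```

```text
50.153263267162934 [ 23.30752669  11.66093374 -41.28616135  90.13938408   7.86416348
  81.48960341 -97.91499172]
turn5 [-0.    -0.006 -0.113] shift25 [-0.003 -0.111  0.099] rows>= 0.1
turn5 [-0.    -0.006 -0.113] shift25 [-3.000e-03 -1.110e-01 -4.101e+00] rows>= 2.5
```

View pics/t9.png

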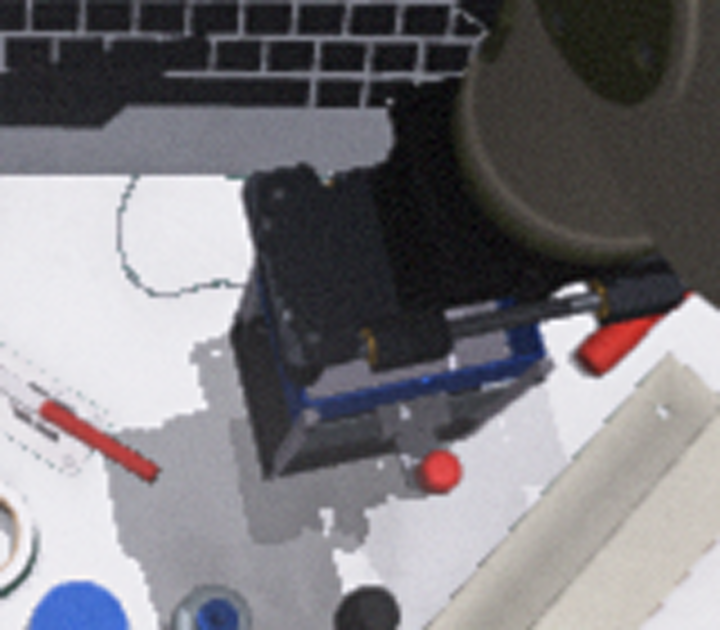

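View pics/s9.png

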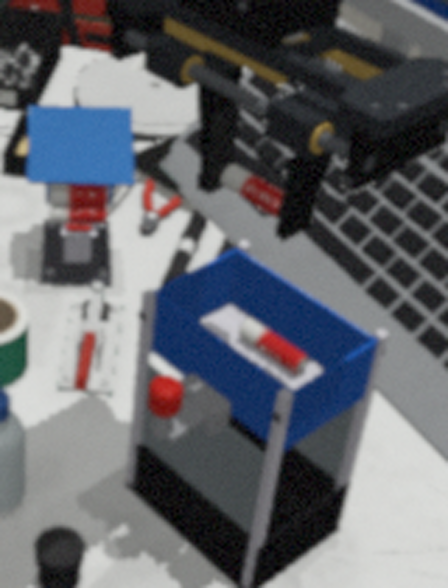

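Request:
drive_tool(motion=[0,0,-0.1,0.07,-0.1,-0.8,40,0,0,-0.1,0.07,-0.1,-1.8,40,0,0,-0.1,0.07,-0.1,-2.8,40,0,0,-0.1,0.07,-0.1,-3.6,40,0,0,-0.1,0.07,-0.1,-4.3,40,0,0,-0.1,0.07,-0.1,-4.75,40,0,0,-0.1,0.07,-0.1,-4.75,40,0,0,-0.1,0.07,-0.1,-4.75,40])

```text
clock: 7.3
tcp_pos: [0.5398, 0.0721, 0.149]
tcp_rot: [-90.0, 0.0, -169.2]
wrist_force: [-0.5, 1.1, 0.0]
opening: 0.572
```

Run:
```python
from h import *
s=read_camera("side");crop(s,"s10",240,120,400,300,3)
need(B(-.020,0,.148),lean(0,UB)); print(manip.state()["wrist_force"])
```

```text
turn5 [-0.005  0.013 -0.025] shift25 [-0.009  0.001 -0.071] rows>= 0.0
[ 0.15104059 -0.53503208  0.09885203]
```

View pics/s10.png

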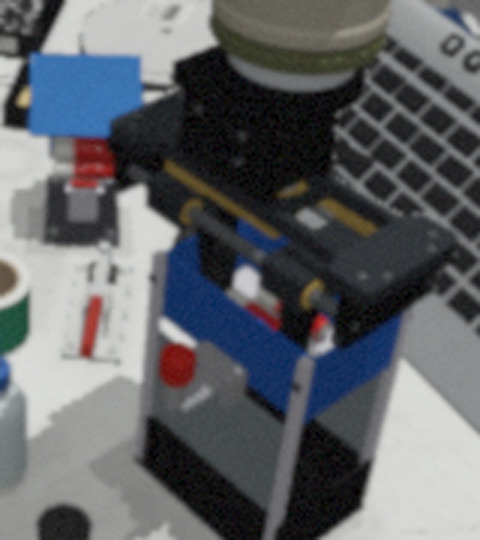

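Request:
drive_tool(motion=[0,0,0,0,0,-0.25,40,0,0,0,0,0,-0.25,40,0,0,0,0,0,-0.25,66,0,0,0,0,0,-0.25,66,0,0,0,0,0,-0.25,66,0,0,0,0,0,-0.25,66,0,0,0,0,0,-0.25,66])

```text
clock: 7.93
tcp_pos: [0.5405, 0.0724, 0.1436]
tcp_rot: [-90.0, 0.1, -169.2]
wrist_force: [0.1, -0.2, -0.2]
opening: 0.752
```

Request:
drive_tool(motion=[0,0,0,0,0,0.8,66,0,0,0,0,0,2,66,0,0,0,0,0,3.5,66,0,0,0,0,0,5,66,0,0,0,0,0,5,66,0,0,0,0,0,5,66])

```text
clock: 8.43
tcp_pos: [0.5415, 0.0727, 0.2709]
tcp_rot: [-90.0, 0.3, -169.2]
wrist_force: [-0.1, 0.0, -0.5]
opening: 0.761
```

Run:
```python
from h import *
s=read_camera("side");crop(s,"s11",240,120,400,300,3)
t=read_camera("top");crop(t,"t11",240,90,400,230,4.5)
need(*grasp(38,.12)); print(manip.state()["wrist_force"])
```

```text
turn5 [ 4.655 -6.314  9.847] shift25 [ 0.493  8.747 -4.304] rows>= 8.8
[-0.52997397  0.96023739  0.24866246]
```

View pics/s11.png

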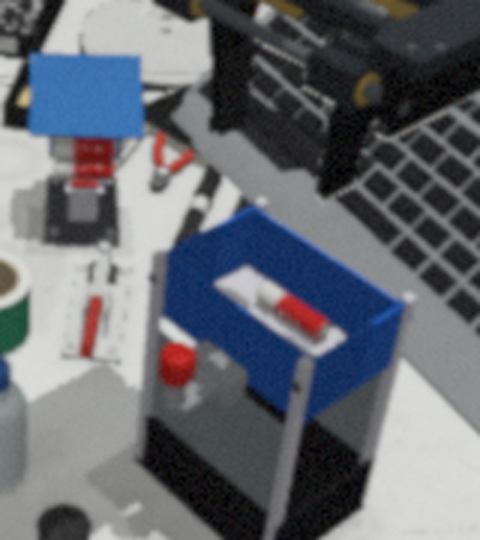

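View pics/t11.png

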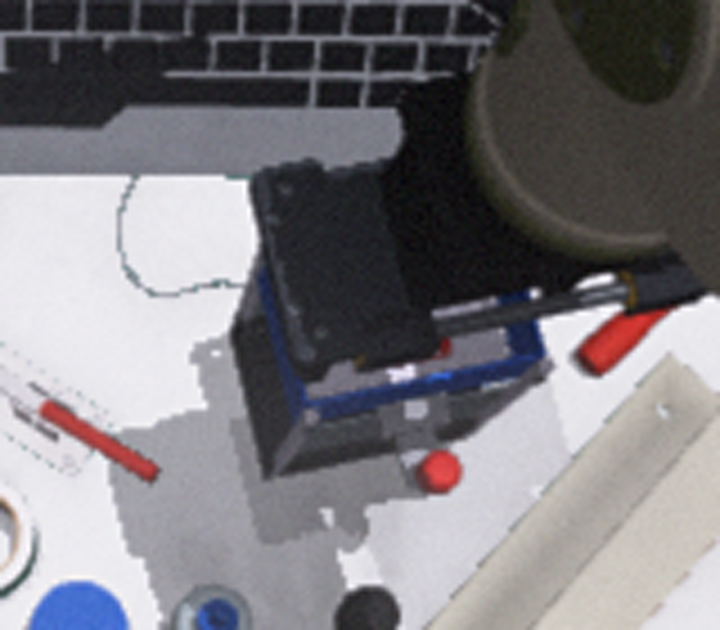

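Request:
drive_tool(motion=[0.5,-0.6,1,0.1,1,0,66,1,-1.4,2.2,0.1,2.2,0,70,1.6,-2.2,3.4,0.2,3.6,0,80,2.1,-2.9,4.5,0.2,5,0,87,2.6,-3.6,5.6,0.3,6.4,-1,87,3.1,-4.3,6.7,0.4,7.4,-2,87,3.6,-5,7.8,0.4,8.2,-3,87,4.1,-5.7,8.9,0.45,8.7,-4,87,4.65,-6.3,9.85,0.45,8.75,-4.3,87,4.65,-6.3,9.85,0.45,8.75,-4.3,87])

```text
clock: 9.37
tcp_pos: [0.5489, 0.2901, 0.1563]
tcp_rot: [-90.3, 37.9, -117.9]
wrist_force: [-0.6, -0.1, 0.4]
opening: 0.997
```

Run:
```python
from h import *
s=read_camera("side");crop(s,"s12",215,100,335,220,5)
t=read_camera("top");crop(t,"t12",170,90,390,230,3.5)
need(*grasp(38,.05,dv=.0012)); need(*grasp(38,dv=.0012)); print(manip.state()["wrist_force"])
```

```text
turn5 [ 0.003 -0.066  0.015] shift25 [ 0.863  1.605 -2.095] rows>= 1.7
turn5 [ 0.003 -0.066  0.015] shift25 [ 1.441  2.692 -3.671] rows>= 2.9
[0.40421975 0.62760621 0.87661684]
```

View pics/s12.png

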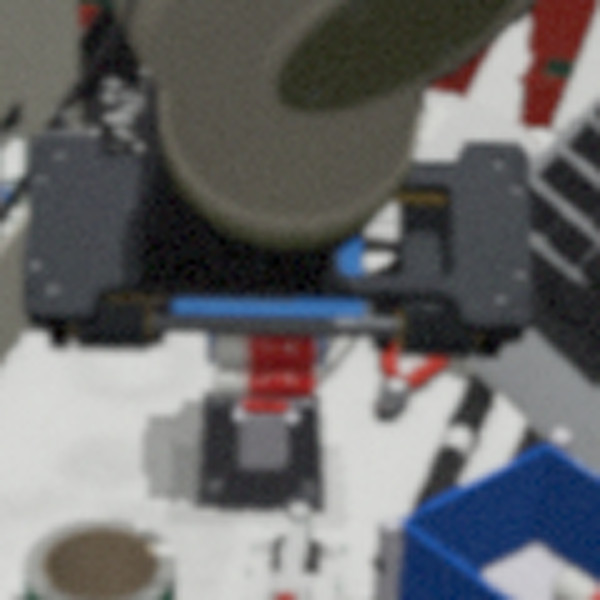

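View pics/t12.png

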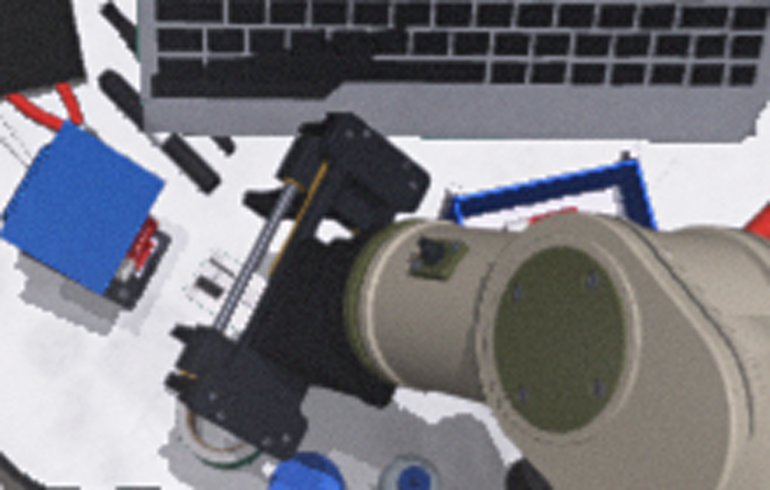

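Request:
drive_tool(motion=[0,-0.05,0,0.4,0.8,-1.05,87,0,-0.05,0,0.86,1.6,-2.1,87,0,-0.05,0,1.05,1.95,-2.6,87,0,-0.05,0,1.22,2.3,-3.1,80,0,-0.05,0,1.38,2.58,-3.5,75,0,-0.05,0,1.44,2.69,-3.67,70,0,-0.05,0,1.44,2.69,-3.67,65,0,-0.05,0,1.44,2.69,-3.67,60], newtons=10)

```text
clock: 10.13
tcp_pos: [0.586, 0.3568, 0.0662]
tcp_rot: [-90.1, 37.9, -118.1]
wrist_force: [0.4, 0.7, -0.8]
opening: 0.748
```

Run:
```python
from h import *
s=read_camera("side");crop(s,"s13",235,120,315,200,7)
need(*grasp(38,dv=.0012)); print(manip.state()["wrist_force"],manip.state()["opening"]*87)
```

```text
turn5 [ 0.004 -0.012  0.021] shift25 [-0.007  0.007 -0.029] rows>= 0.0
[ 0.36520803 -0.58227851 -0.17647469] 62.871969683520845
```

View pics/s13.png

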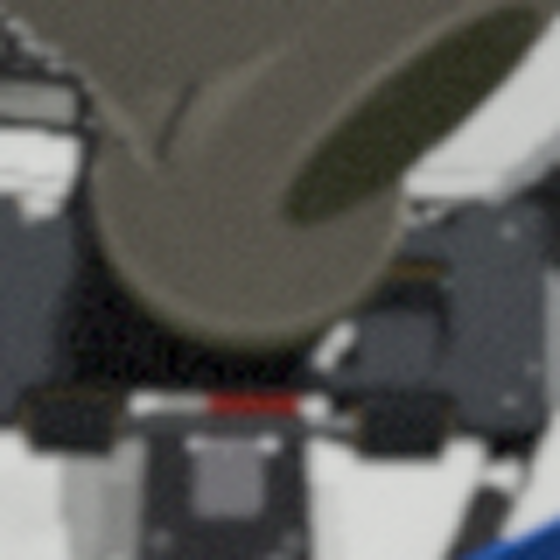

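The fingers straddle the second cell (red at columns 208–300 of the crop, jaws at 125 and 355), as they did for the first. Close and draw it out.

Request:
drive_tool(motion=[0,0,0,-0.01,0.01,-0.03,45,0,0,0,-0.01,0.01,-0.03,40,0,0,0,-0.01,0.01,-0.03,40,0,0,0,-0.01,0.01,-0.03,40,0,0,0,-0.01,0.01,-0.03,40,0,0,0,-0.01,0.01,-0.03,40,0,0,0,-0.01,0.01,-0.03,40], newtons=14)

```text
clock: 10.77
tcp_pos: [0.5864, 0.3566, 0.066]
tcp_rot: [-90.0, 38.0, -118.1]
wrist_force: [0.9, -0.3, 0.4]
opening: 0.577
```

Request:
drive_tool(motion=[0,0,0,-0.06,-0.11,0.15,40,0,0,0,-0.2,-0.39,0.57,40,0,0,0,-0.4,-0.8,1.13,40,0,0,0,-0.68,-1.3,1.9,40,0,0,0,-1.05,-2,2.9,40,0,0,0,-1.4,-2.7,3.9,40,0,0,0,-1.4,-2.7,3.9,40])

```text
clock: 11.35
tcp_pos: [0.5533, 0.2851, 0.1668]
tcp_rot: [-89.7, 38.0, -118.3]
wrist_force: [0.8, -1.1, 0.6]
opening: 0.574
```

Run:
```python
from h import *
print(manip.state()["opening"]*87)
s=read_camera("side");crop(s,"s14",215,100,335,220,5);t=read_camera("top");crop(t,"t14",170,90,390,230,3.5)
need(B(-.020,0,.27),lean(0,UB))
```

```text
49.957861860741986
turn5 [-4.614  6.335 -9.825] shift25 [-0.48  -8.605  4.242] rows>= 8.8
```

View pics/s14.png

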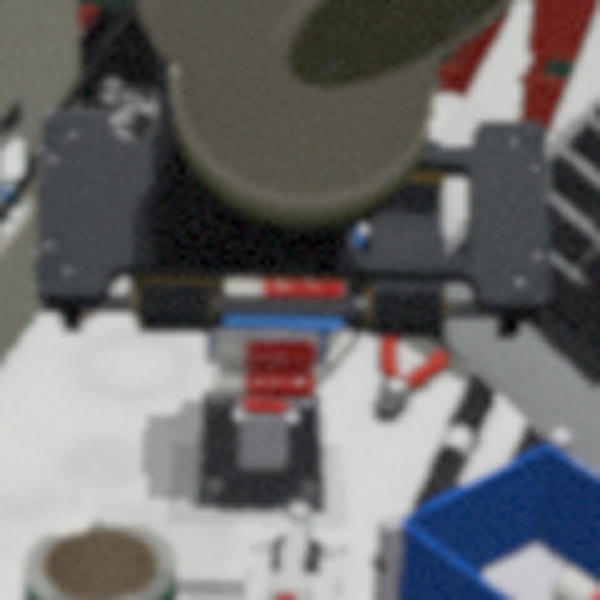

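View pics/t14.png

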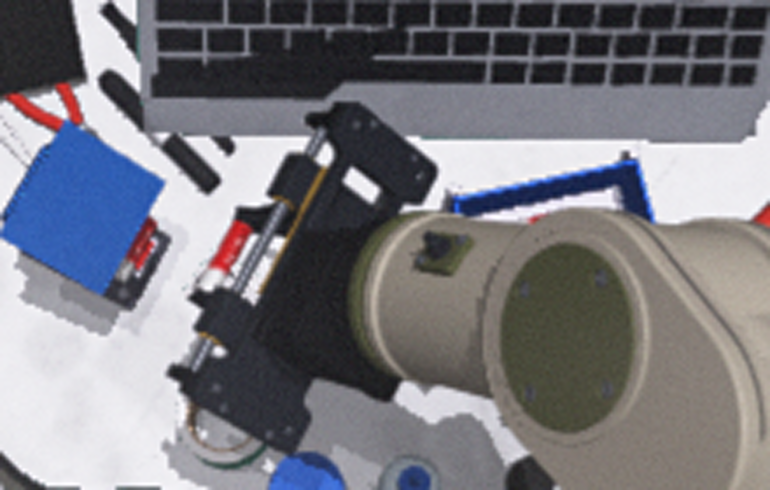

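Request:
drive_tool(motion=[-0.5,0.7,-1,-0.1,-0.6,1.5,40,-1,1.4,-2.2,-0.1,-2,3,40,-1.6,2.2,-3.4,-0.1,-3.5,4.2,40,-2.1,2.9,-4.5,-0.1,-5,4.2,40,-2.6,3.6,-5.7,-0.1,-6.5,4.2,40,-3.1,4.3,-6.8,-0.1,-7.5,4.2,40,-3.6,5,-7.9,-0.1,-8.2,4.2,40,-4.1,5.7,-9,0.06,-8.5,4.2,40,-4.6,6.3,-9.8,0.06,-8.5,4.2,40,-4.6,6.3,-9.8,0.06,-8.5,4.2,40])

```text
clock: 12.28
tcp_pos: [0.554, 0.0773, 0.2667]
tcp_rot: [-90.1, -0.2, -169.2]
wrist_force: [0.5, 1.5, -0.7]
opening: 0.576
```

Run:
```python
from h import *
print(manip.state()["opening"]*87)
t=read_camera("top");crop(t,"t15",270,110,400,220,6);s=read_camera("side");crop(s,"s15",240,110,400,300,3)
need(B(-.006,0,.156),lean(0,UB))
```

```text
50.08946431763078
turn5 [-0.04   0.021 -0.106] shift25 [ 0.015 -0.095 -4.457] rows>= 2.7
```

View pics/t15.png

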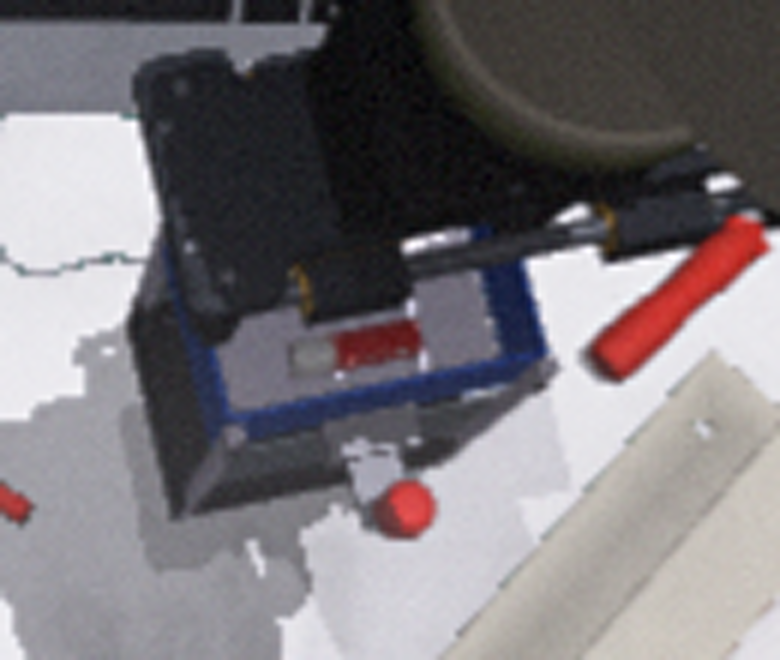

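View pics/s15.png

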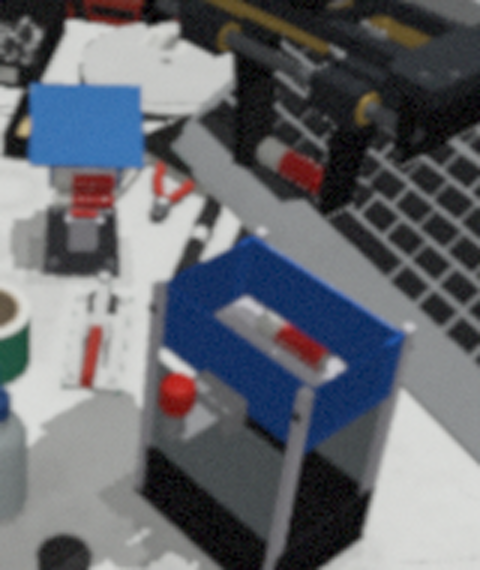

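Request:
drive_tool(motion=[0,0,-0.1,0.02,-0.1,-0.8,40,0,0,-0.1,0.02,-0.1,-1.8,40,0,0,-0.1,0.02,-0.1,-2.8,40,0,0,-0.1,0.02,-0.1,-3.6,40,0,0,-0.1,0.02,-0.1,-4.2,40,0,0,-0.1,0.02,-0.1,-4.5,40,0,0,-0.1,0.02,-0.1,-4.5,40,0,0,-0.1,0.02,-0.1,-4.5,40])

```text
clock: 13.05
tcp_pos: [0.554, 0.0748, 0.1555]
tcp_rot: [-90.2, 0.2, -169.2]
wrist_force: [1.3, 0.2, -0.4]
opening: 0.575
```

Request:
drive_tool(motion=[0,0,0,0,0,0,40,0,0,0,0,0,0,66,0,0,0,0,0,0,66,0,0,0,0,0,0,66,0,0,0,0,0,0,66,0,0,0,0,0,0,66])

```text
clock: 13.55
tcp_pos: [0.5541, 0.0748, 0.1556]
tcp_rot: [-90.2, 0.2, -169.2]
wrist_force: [1.0, 0.4, -0.1]
opening: 0.748
```

Request:
drive_tool(motion=[0,0,0,0,0,0.8,66,0,0,0,0,0,2,66,0,0,0,0,0,3.2,66,0,0,0,0,0,4.4,66,0,0,0,-1.5,-0.3,4.8,66,0,0,0,-3,-0.6,4.8,66,0,0,0,-4.2,-0.8,4.8,66,0,0,0,-4.2,-0.8,4.8,66,0,0,0,-4.2,-0.8,4.8,66])

```text
clock: 14.3
tcp_pos: [0.4485, 0.0542, 0.2763]
tcp_rot: [-90.0, 0.3, -169.3]
wrist_force: [0.3, 0.9, 0.5]
opening: 0.76
```

Run:
```python
from h import *
print(manip.state()["joints"])
t=read_camera("top");crop(t,"t16",260,110,390,220,6);s=read_camera("side");crop(s,"s16",220,110,400,310,3)
need(B(-.078,0,.20),lean(0,UB))
```

```text
[ 37.33235907  -3.43494211 -47.12411554 101.60557158  -2.55685583
  80.44729164 -88.60076529]
turn5 [-0.041  0.044 -0.017] shift25 [ 1.342  0.272 -3.035] rows>= 2.0
```

View pics/t16.png

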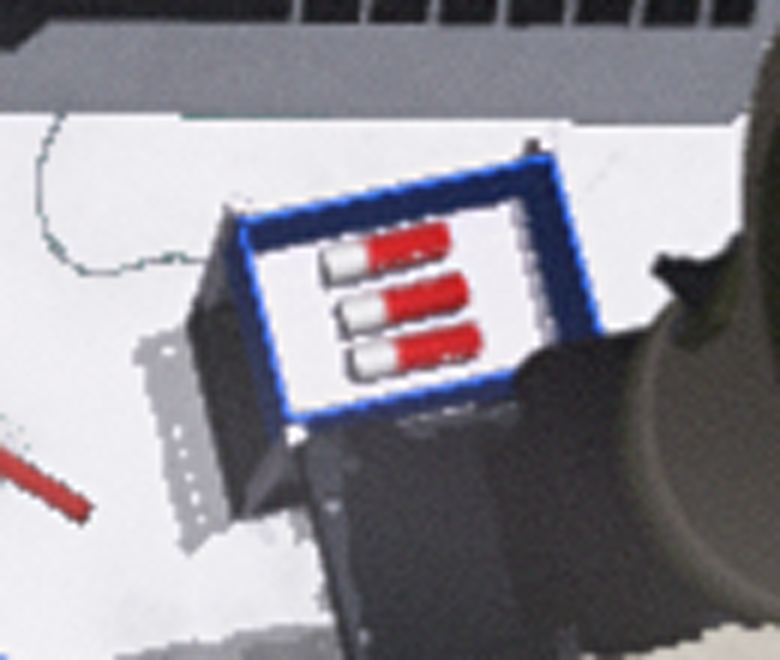

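View pics/s16.png

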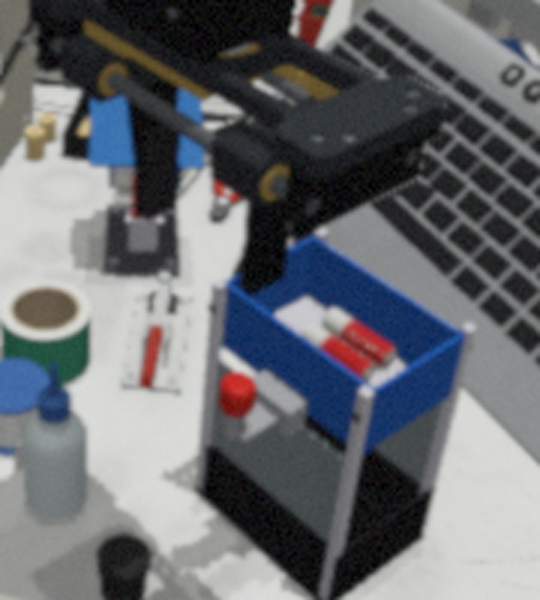

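Request:
drive_tool(motion=[0,0,0,0.7,0.12,-0.5,60,0,0,0,1.23,0.21,-1.5,60,0,0,0,1.23,0.21,-2.5,60,0,0,0,1.23,0.21,-3.3,60,0,0,0,1.23,0.21,-4,60,0,0,0,1.23,0.21,-4.5,60,0,0,0,1.23,0.21,-4.95,60,0,0,0,1.23,0.21,-4.95,60])

```text
clock: 15.07
tcp_pos: [0.4797, 0.0602, 0.15]
tcp_rot: [-90.3, 0.1, -169.2]
wrist_force: [-1.5, -0.4, 0.1]
opening: 0.691
```

Run:
```python
from h import *
t=read_camera("top");crop(t,"t17",260,110,390,220,6);s=read_camera("side");crop(s,"s17",240,110,400,310,3)
need(B(-.081,-.001,.151),lean(0,UB)); print(manip.state()["wrist_force"])
```

```text
turn5 [-0.05   0.042 -0.021] shift25 [-0.012 -0.013 -0.054] rows>= 0.0
[-0.28492194 -0.42040192  0.53048589]
```

View pics/s17.png

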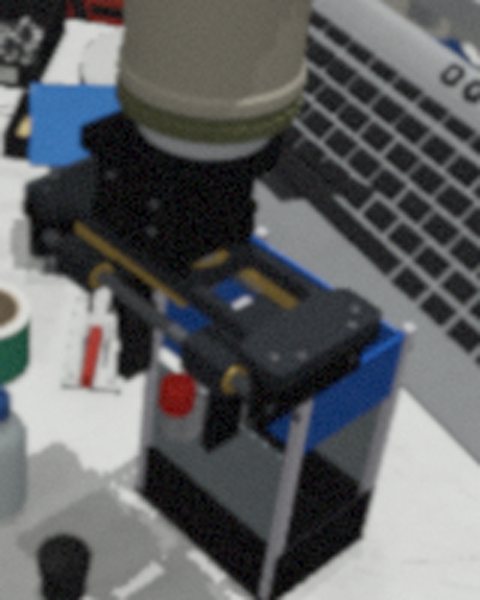

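Request:
drive_tool(motion=[0,0,0,0,0,0,15,0,0,0,0,0,0,15,0,0,0,0,0,0,15,0,0,0,0,0,0,15,0,0,0,0,0,0,15,0,0,0,0,0,0,15,0,0,0,0,0,0,15,0,0,0,0,0,0,15,0,0,0,0,0,0,15,0,0,0,0,0,0,15], newtons=20)

```text
clock: 16.0
tcp_pos: [0.4806, 0.0612, 0.1525]
tcp_rot: [-90.3, 0.3, -169.1]
wrist_force: [-1.8, 4.3, 2.3]
opening: 0.229
```

Request:
drive_tool(motion=[0,0,0,-0.15,-0.03,0,15,0,0,0,-0.35,-0.07,0,15,0,0,0,-0.55,-0.1,0,15,0,0,0,-0.75,-0.14,0,15,0,0,0,-0.95,-0.18,0,15,0,0,0,-1.06,-0.2,0,15,0,0,0,-1.06,-0.2,0,15,0,0,0,-1.06,-0.2,0,15])

```text
clock: 16.67
tcp_pos: [0.4535, 0.0561, 0.1524]
tcp_rot: [-90.2, 0.2, -169.2]
wrist_force: [-1.2, 1.8, 2.4]
opening: 0.232
```

Run:
```python
from h import *
s=read_camera("side");crop(s,"s18",240,110,400,310,3)
t=read_camera("top");crop(t,"t18",260,110,390,220,6)
```

```text
(no output)
```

View pics/s18.png

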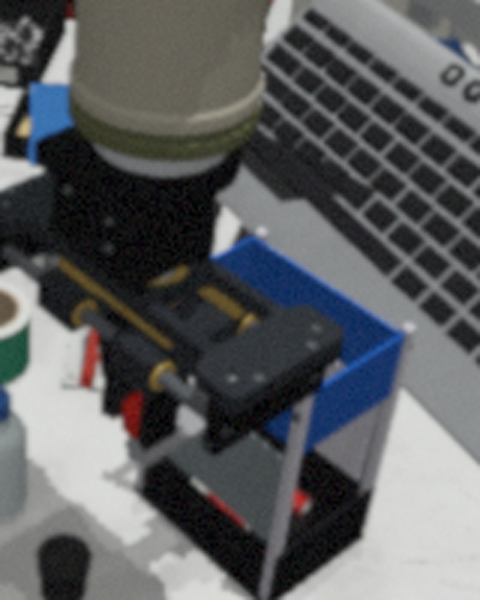

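View pics/t18.png

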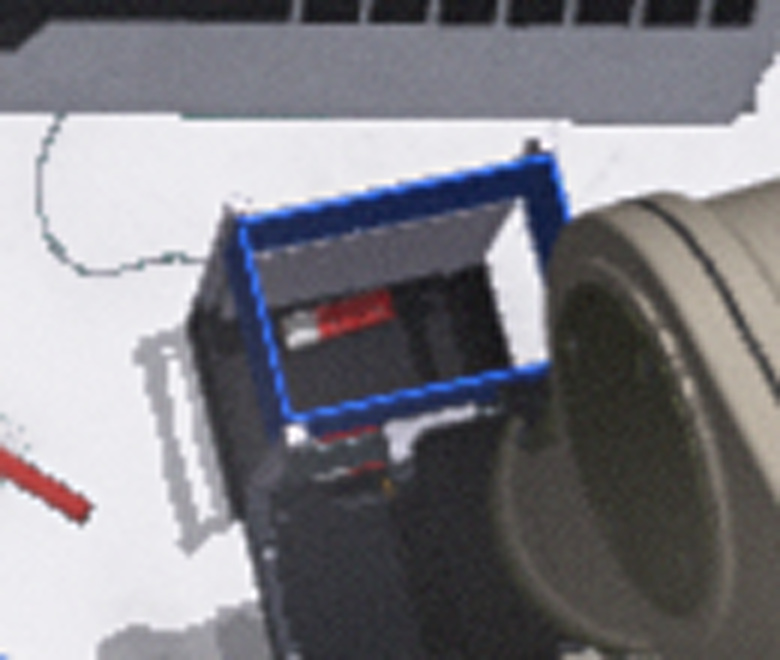

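Request:
drive_tool(motion=[0,0,0,0,0,0,50,0,0,0,0,0,0,50,0,0,0,0,0,0,50,0,0,0,0,0,0,50,0,0,0,0,0,0,50,0,0,0,0,0,0.8,50,0,0,0,0,0,2,50,0,0,0,0,0,3.5,50,0,0,0,0,0,5,50,0,0,0,0,-1,5.5,50])

```text
clock: 17.6
tcp_pos: [0.4553, 0.0355, 0.2953]
tcp_rot: [-90.2, 0.6, -168.8]
wrist_force: [1.2, 0.8, 0.4]
opening: 0.574
```

Request:
drive_tool(motion=[0,0,0,0,-1.5,0,50,0,0,0,0,-3,0.5,50,0,0,0,0,-4.5,0.5,50,0,0,0,0,-6,0.5,50,0,0,0,0,-7.5,0.5,50,0,0,0,0,-8,0.5,50,0,0,0,0,-8,0.5,50,0,0,0,0,-8,0.5,50])

```text
clock: 18.27
tcp_pos: [0.4553, -0.1644, 0.3076]
tcp_rot: [-90.2, 0.6, -168.8]
wrist_force: [-1.3, 0.8, -0.4]
opening: 0.574
```

Run:
```python
from h import *
s=read_camera("side");crop(s,"s19",220,110,400,310,3)
t=read_camera("top");crop(t,"t19",165,100,390,250,3.5)
print(manip.state())
```

```text
{'clock': 18.3667, 'joints': array([ 49.1521831 ,   0.58664817, -34.39148541,  95.00434346,
        -0.1225361 ,  84.04436078, -63.86903134]), 'qd': array([-0.41588543, -0.3598598 , -0.18892236,  0.12434898,  0.21403421,
       -0.02873058,  0.13721055]), 'joint_efforts': array([ 1.00251988e+00, -3.43482256e+01,  7.05906060e-01, -3.99048293e+01,
        1.54156855e-02, -1.04171110e-01,  3.94531075e-03]), 'tcp_pos': array([ 0.45566027, -0.16285985,  0.30791228]), 'tcp_rot': array([ -90.2012899 ,    0.61901827, -168.64578457]), 'wrist_force': array([0.54161827, 1.14808661, 0.51416044]), 'moment': array([-0.02901843, -0.00426249,  0.01053344]), 'opening': 0.5768452405289406}
```

View pics/s19.png

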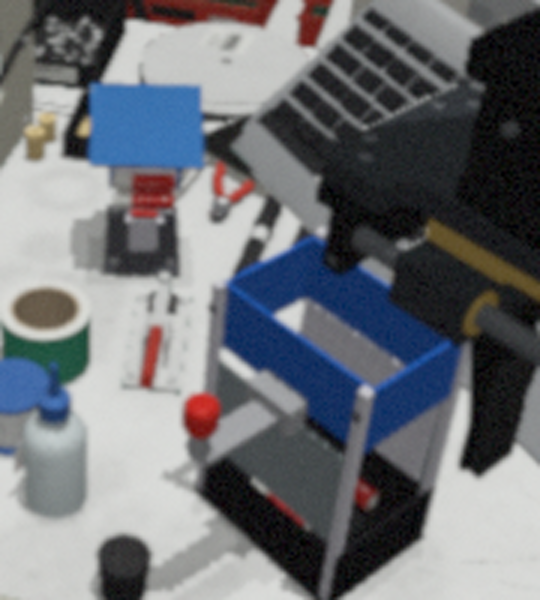

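View pics/t19.png

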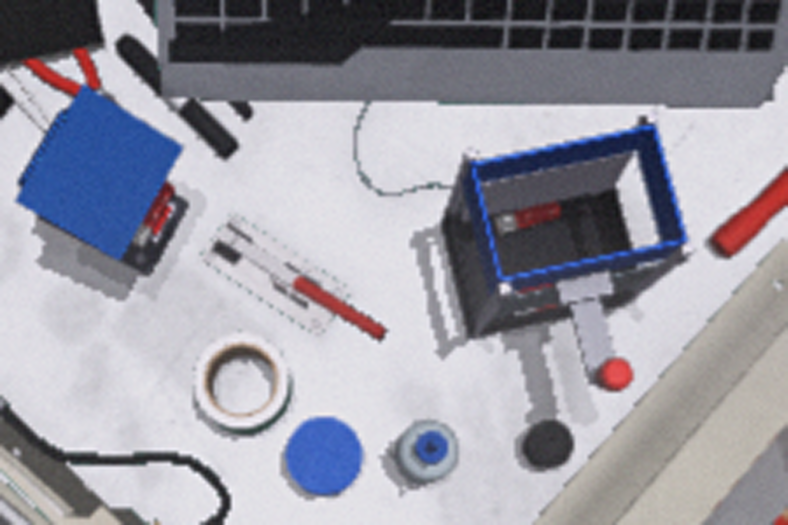

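Run:
```python
from h import *
s=read_camera("side");t=read_camera("top")
g=lambda c:dict(c,color=np.clip(255*(c["color"]/255.)**.5,0,255).astype(np.uint8))
crop(g(s),"s20",280,205,370,310,5.5);crop(g(t),"t20",285,125,370,205,7)
crop(s,"s21",235,130,305,205,7)
```

```text
(no output)
```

View pics/s20.png

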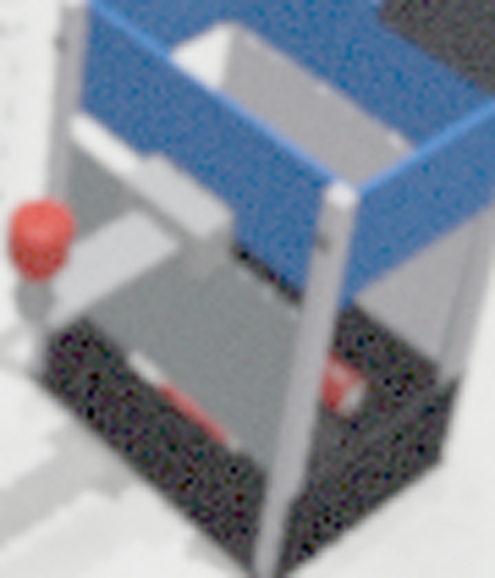

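View pics/t20.png

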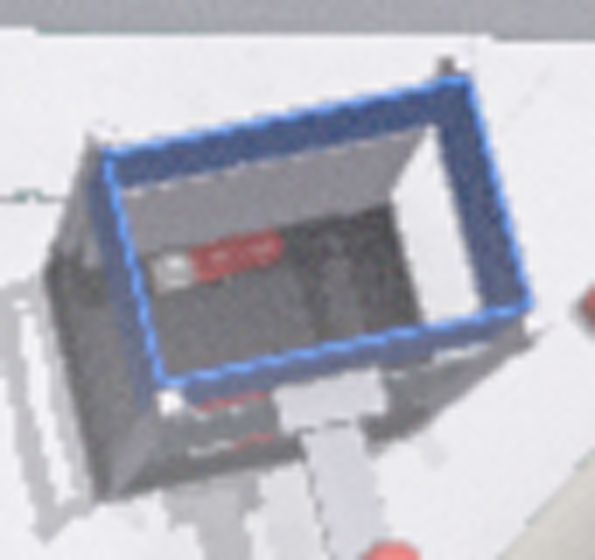

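View pics/s21.png

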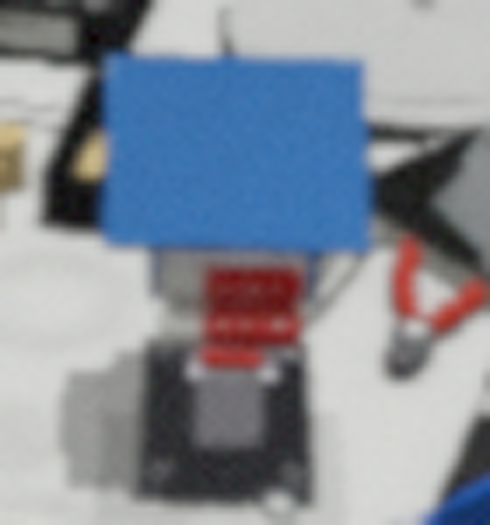

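Run:
```python
from h import *
s=read_camera("side");t=read_camera("top")
tob=lambda P:np.array([(P-BO)@UB,(P-BO)@VB,P[2]]).round(4)
def T(u,v):return np.array([u,v])/7+[285,125]-.43
def S(u,v):return np.array([u,v])/5.5+[280,205]-.41
print("cams",tob(ray(t,(0,0))[0]),tob(ray(s,(0,0))[0]))
for n,c,uv in(("T back L",t,T(152,272)),("T back R",t,T(283,243)),("T up L",t,T(195,405)),("T up R",t,T(268,400)),("T low L",t,T(190,450)),("T low R",t,T(272,437)),("S strip L",s,S(130,355)),("S strip R",s,S(238,440)),("S right end",s,S(352,390))):
    print(n,[tob(onz(c,uv,z)).tolist() for z in (.012,.028,.05,.1,.13)])
```

```text
cams [-0.1669  0.1912  0.9491] [-0.4413 -0.3371  0.6227]
T back L [[0.0339, 0.0227, 0.012], [0.0304, 0.0255, 0.028], [0.0257, 0.0295, 0.05], [0.015, 0.0385, 0.1], [0.0086, 0.0439, 0.13]]
T back R [[0.0346, -0.0282, 0.012], [0.0311, -0.0244, 0.028], [0.0264, -0.0193, 0.05], [0.0157, -0.0076, 0.1], [0.0092, -0.0006, 0.13]]
T up L [[-0.019, 0.0188, 0.012], [-0.0215, 0.0217, 0.028], [-0.025, 0.0258, 0.05], [-0.0329, 0.035, 0.1], [-0.0376, 0.0405, 0.13]]
T up R [[-0.0228, -0.0083, 0.012], [-0.0252, -0.0049, 0.028], [-0.0286, -0.0002, 0.05], [-0.0363, 0.0105, 0.1], [-0.0409, 0.0169, 0.13]]
T low L [[-0.0352, 0.0246, 0.012], [-0.0374, 0.0274, 0.028], [-0.0405, 0.0313, 0.05], [-0.0475, 0.0402, 0.1], [-0.0517, 0.0455, 0.13]]
T low R [[-0.0367, -0.0064, 0.012], [-0.0389, -0.003, 0.028], [-0.042, 0.0016, 0.05], [-0.0489, 0.0122, 0.1], [-0.0531, 0.0185, 0.13]]
S strip L [[-0.0152, 0.0405, 0.012], [-0.0264, 0.0306, 0.028], [-0.0417, 0.017, 0.05], [-0.0766, -0.0139, 0.1], [-0.0975, -0.0324, 0.13]]
S strip R [[-0.0125, -0.0124, 0.012], [-0.0237, -0.0209, 0.028], [-0.0392, -0.0326, 0.05], [-0.0743, -0.0592, 0.1], [-0.0953, -0.0751, 0.13]]
S right end [[0.0373, -0.0214, 0.012], [0.0247, -0.0297, 0.028], [0.0075, -0.041, 0.05], [-0.0317, -0.0669, 0.1], [-0.0552, -0.0824, 0.13]]
```

```bash
python3 -c "
from station import manip,job
print(job.job_done(), manip.state()['clock'])"
```

```text
the job is handed in; nothing more can be done
the job is handed in; nothing more can be done
```

I put two cells from the feeder into the box one at a time, so three lay side by side on the shut floor. I then drew the latch about 27 mm and handed the job in at about 18.5 s of the allowed 61 s.

The last pictures showed:
- **Floor and cells:** the floor hangs open and all three cells lie on the tray floor, at roughly x = +34, −20 and −36 mm from the box centre. The two front cells were only partly visible past the apron, so I worked out their positions from the strips seen in both views.
- **Feeder:** one cell lies at the stop with the next one behind it, within about 1 pixel (2 to 3 mm) of where the cells lay at the start.
- **Surroundings:** the bottle, loupe, label roll and spool are all standing and looked unmoved. I judged this by eye and did not measure it.
- **Arm:** it stands clear of everything.

No check failed or disagreed beyond 1 to 2 mm differences between the two cameras.

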